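# Scoop a feed sample into the flip-top tub

## Task

Take the scoop from its rest dish, scoop up lumps of feed from the steel tray and tip at least three of them into the white tub with the hinged lid; what you do not tip in stays in the tray. Then set the scoop back flat in its rest dish, let go of it, and finally shut the tub's lid fully. Move the lumps with the scoop only, never with the fingers, and leave the beaker, the tube rack and the vial where they are.

Things in the scene. Friction and masses are not known exactly. Their poses are not given: they have to be found in the camera images.
- scoop: Loose metal scoop, 160 g. Flat bowl 80 mm long (x), 70 wide (y), floor 2 thick, open at the top and at the front lip (+x); side walls 28 high, ending 10 short of the lip; back wall 34 high. Wooden bar handle behind it. Origin: centre of the bowl's underside; x to the lip, z up. Starts standing flat and stable in its rest dish, x roughly along the dish's x (world +y).
- scoop_grip (a point): Middle of the scoop's handle, 90 mm behind (-x) and 49 mm above the scoop's origin. The handle is a straight bar 110 mm long, 18 wide (y) and 22 thick that rises backwards from the bowl's back wall at 25 degrees.
- scoop_lip (a point): Middle of the scoop's front lip, underside, 40 mm ahead (+x) of the scoop's origin.
- scoop_bowl (a point): Middle of the scoop's bowl, 14 mm above the scoop's origin.
- rest: Grey plastic rest dish for the scoop, fixed: 120 mm (x) by 105 (y) outside, 110 by 95 inside, inner floor 5 mm and rim 12 mm above the counter. Origin: centre of its underside; x roughly along world +y, z up.
- tray: Steel feed tray, fixed, 270 mm long (x) by 96 wide (y), inside 86 wide. Floor 5 mm above the counter from x = -130 to +75 mm; there a 55 degree slope starts and rises to height 85 at x = +131. Side walls 45 high (85 beside the slope, from x = +75), near wall (-x end) only 20 high. Origin: centre of its underside; x to the slope (roughly world +y), z up.
- tub: Round white flip-top sample tub, fixed to the counter, 80 mm high, outer radius 50 mm at the foot and 55 mm at the rim, walls 4 mm, inner floor 5 mm above the counter. It is the round container with the hinged lid. Origin: centre of its underside; x towards the lid's hinge (roughly world +y), z up.
- tub_rim (a point): Centre of the tub's mouth, at rim height (80 mm), inner radius 51 mm.
- tub_mid (a point): Middle of the space inside the tub, on its axis, 35 mm above the counter.
- tub_hinge (a point): Middle of the lid's hinge axis, which runs along the tub's y; 60 mm from the tub's axis towards its x, 80.5 mm high.
- lid (a joint): Angle of the tub's lid, rad: 0 = shut flat on the rim, 1.57 = upright on the hinge side, limit 1.95. Flat white disc 114 mm in diameter, 5 thick, 30 g; stays at any angle it is left at (hinge friction about 0.04 N m), no catch. Starts open at 1.55 to 1.85.
- lid_tab (a point): Thumb tab (16 by 30 mm) at the lid's free edge, on its outer face, 125 mm from the hinge.
- nugget0: Chunky light-brown lump of pressed feed, about 27 mm across and 24 mm high, 12 g, one of five alike, lying loose on the tray's floor between the tray's x = -10 and +60 mm. It rolls unevenly. Origin: its centre.
- nugget1: Chunky light-brown lump of pressed feed, about 27 mm across and 24 mm high, 12 g, one of five alike, lying loose on the tray's floor between the tray's x = -10 and +60 mm. It rolls unevenly. Origin: its centre.
- nugget2: Chunky light-brown lump of pressed feed, about 27 mm across and 24 mm high, 12 g, one of five alike, lying loose on the tray's floor between the tray's x = -10 and +60 mm. It rolls unevenly. Origin: its centre.
- nugget3: Chunky light-brown lump of pressed feed, about 27 mm across and 24 mm high, 12 g, one of five alike, lying loose on the tray's floor between the tray's x = -10 and +60 mm. It rolls unevenly. Origin: its centre.
- nugget4: Chunky light-brown lump of pressed feed, about 27 mm across and 24 mm high, 12 g, one of five alike, lying loose on the tray's floor between the tray's x = -10 and +60 mm. It rolls unevenly. Origin: its centre.
- beaker: Bystander: empty clear glass beaker without lid, rim radius 42 mm, 95 mm high, loose. Origin: centre of its underside.
- rack: Bystander: green tube rack 75 by 210 by 45 mm with a few yellow-capped tubes, up to 65 mm high in all, loose, beyond the tray. Origin: centre of its underside.
- vial: Bystander: closed white sample vial, 44 mm in diameter, 85 mm high, loose, beyond the tray. Origin: centre of its underside.

How it is judged:
By the outcome, as a careful person would: the job done as asked, in the order asked, and still so for the second after the job is handed in, with the robot touching nothing.
It also fails if it takes over 69 s, if anything falls off the work surface, if the arm or the gripper's body presses on something with over 40 N, if the wrist force passes 120 N, or if a joint passes its speed limit or range.

## Robot

A 6-joint arm with a two-finger parallel gripper is mounted at the origin on the work surface. World frame = base frame: x ahead of the robot, y to its left, z up, the work surface at z = 0. Lengths are in mm, angles in rad, forces in N, time in s.
With the tool pointing down it reaches from about 350 to 775 mm from the base axis. Payload 7.3 kg.
Tool frame: the origin (TCP) lies midway between the tips of the shut fingers; the grasp point (between the pads) lies 19 mm behind it; z points along the fingers, y is the direction in which the jaws open and shut (so a half turn about z gives the same grasp; the last joint's range is limited). The gripper opens to 92 mm and grips with 3 to 60 N. Pads are 19 mm wide; open, the fingers measure 130 mm over their backs; the gripper's body (75 mm by 190 mm) begins 47 mm behind the grasp point.
Start: joints at [-1.351, 0.342, 1.524, -0, 1.275, -0.146], TCP at [187.814, -490.276, 226.741] pointing down, gripper open.
Joint ranges: [-2.53, 2.53], [-0.77, 2.02], [0.04, 2.7], [-1, 4.14], [0.28, 2.66], [-3.11, 3.11]. Speed limits (rad/s): [2.57, 2.57, 3.14, 3.14, 3.14, 3.14].

## Interface

Orientations are given as [roll, pitch, yaw] about the fixed x, y, z axes, in that order (R = Rz(yaw) Ry(pitch) Rx(roll)).
In Python, from plant import sensors, imaging, ticket gives the robot as it stands. The module is installed in compiled form; this text tells all that it offers.
- The arm moves only by the tool arm_command, never from a script. Its argument "increments" is one flat list of numbers, 5 for each row, row after row: the closure, from 0 (fully open) to 1 (shut), then the shift along the tool's x, y, z in mm, then the turn about the tool's z in degrees. In form: [hand, dx, dy, dz, spin, hand, dx, dy, dz, spin, ...]. A call has 1 to 20 rows; each row is the pose to reach, as a shift and turn from the pose commanded when the call began, along the tool's axes at that moment; what a row does not reach only later rows make up. A row lasts 1/8 s, in which the tool goes at most 62.5 mm and 10.7 degrees, less where a joint would pass 70% of its speed; a pose out of reach is approached as far as the arm can. A call with a gripper value outside its range is refused whole. The fingers move at their own pace and stop on an object; the grip force is fixed at half the most. Time passes only in rows, so rows that repeat a pose let the fingers close. It gives the time, the measured TCP pose, the force and the opening at its end, in the units of the state.
- sensors.get_obs(): the state, without advancing time (a new reading comes with each control period).
- imaging.capture(name): name is "scene" or "top" or "wrist"; returns the picture (480x640x3 uint8, blue, green, red); there is no depth.
- imaging.calibration(name): a dict with "fx", "fy", "cx", "cy" (pixels), "D" ([k1, k2, p1, p2, k3] as OpenCV has them; the pictures are not rectified), "world_to_cam" (4x4, takes a point from world to camera coordinates); the wrist camera has in their place "hand_eye" (4x4, takes a point from camera to tool coordinates, whose origin is the TCP and whose axes are the flange's). Camera axes: x right, y down, z forward; pixel columns grow to the right and rows downward; lengths in mm; the calibration is good to about 2 mm. A picture is of the moment at which its call begins: read the wrist's pose just before it. calibration takes no time and is no camera call.
- ticket.close_job(): hands the job in, once; it reports no verdict.
The state is a dict: "time": time; "joint_positions": joint angles; "dq": joint speeds; "tau": joint torques, N m; "tool_pos": TCP position; "tcp_rot": TCP orientation; "contact_force": force on the tool from outside, world axes, zero at the start; "moment": the same for the moment, N m; "grip_width": finger opening in mm.
Only numpy, scipy, OpenCV 4.12 (cv2) and the standard library are available. Lean on these libraries where they do the work, as an engineer would, in place of code of your own. Each camera call takes 0.05 s, during which the arm holds its last target. There are 200 camera calls.

## Working session

There is one attempt and no reset: what is moved stays moved. The work goes in short steps, Python scripts to look and compute and a tool call to move; the robot and the scene stay as the last step left them, time stands still between calls to the robot, and variables do not carry over. Pictures are saved under pics/ and viewed, about 8 in all and at most 12, crops included, and the job is handed in when it is done.

Besides the shell and the picture viewer there is one more tool, called after "Request:" as name(argument=value, ...), one argument or row to a line, values as JSON. arm_command: Moves the arm, as the interface text tells. Its arguments: {"type":"object","properties":{"increments":{"type":"array","items":{"type":"number"}}},"required":["increments"]}

```bash
mkdir -p pics
cat > h.py <<'E'
import numpy as np, cv2
from plant import sensors, imaging, ticket
from scipy.spatial.transform import Rotation as R
def cal(n):
    c=imaging.calibration(n); K=np.array([[c['fx'],0,c['cx']],[0,c['fy'],c['cy']],[0,0,1.]])
    if n=='wrist':
        o=sensors.get_obs(); T=np.eye(4); T[:3,:3]=R.from_euler('xyz',o['tcp_rot']).as_matrix(); T[:3,3]=o['tool_pos']
        W=np.linalg.inv(T@np.array(c['hand_eye']))
    else: W=np.array(c['world_to_cam'])
    return K,np.array(c['D'],float),W
def ray(n,uv,c=None):
    K,D,W=c or cal(n); p=cv2.undistortPoints(np.array(uv,float).reshape(-1,1,2),K,D)[:,0]
    d=np.c_[p,np.ones(len(p))]@W[:3,:3]; o=-W[:3,:3].T@W[:3,3]; return o,d
def onz(n,uv,z,c=None):
    o,d=ray(n,uv,c); return o+d*((np.asarray(z)-o[2])/d[:,2])[:,None]
def proj(n,P,c=None):
    K,D,W=c or cal(n); return cv2.projectPoints(np.array(P,float).reshape(-1,3),cv2.Rodrigues(W[:3,:3])[0],W[:3,3],K,D)[0][:,0]
def snap(n,f):
    im=imaging.capture(n); cv2.imwrite('pics/'+f,im); return im
E
python3 - <<'E'
from h import *
print(sensors.get_obs())
for n in('scene','top'):
    snap(n,n+'0.png'); K,D,W=cal(n); print(n,K[0,0],-W[:3,:3].T@W[:3,3],W[2,:3])
E
```

```text
{'time': 0.0, 'joint_positions': array([-1.35099517e+00,  3.42703682e-01,  1.52501583e+00,  1.86983487e-06,
        1.27540434e+00, -1.46025403e-01]), 'dq': array([ 4.78747594e-04,  3.39250303e-05, -1.38468334e-04, -1.33095953e-04,
        2.35215159e-03,  1.11699074e-03]), 'tau': array([-2.00784125e-03, -4.31250823e+01, -2.44222015e+01,  7.15545123e-02,
        5.58232516e-02, -1.10853248e-04]), 'tool_pos': array([ 187.72245569, -489.85328132,  226.05526613]), 'tcp_rot': array([-3.14007801e+00, -2.24569017e-04,  3.65825845e-01]), 'contact_force': array([0.85093394, 0.05260054, 0.01634393]), 'moment': array([ 0.01874548, -0.03820783,  0.01132013]), 'grip_width': 91.96007988215123}
scene 523.5213182854432 [1116.66202227  469.20061936  885.04630282] [-0.47491957 -0.47699598 -0.73954462]
top 570.313084613681 [ 543.14061581  -25.89836739 1221.75314475] [ 0.07159628  0.00223825 -0.99743118]
```

View pics/top0.png

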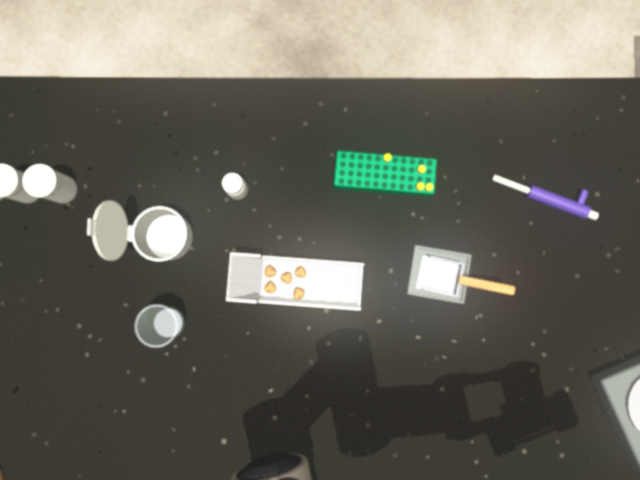

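View pics/scene0.png

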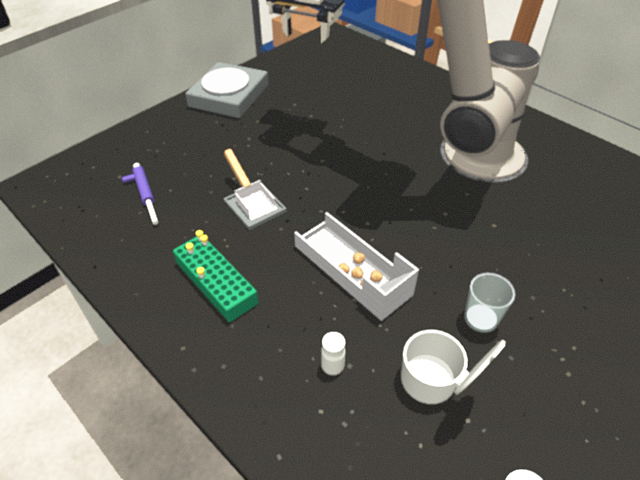

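The top view (up = +x, left = +y) shows:
- tray at about (295,281), with its slope at the left end
- lumps at about (285,282)
- scoop in its dish at (440,273), handle running to (515,290)
- tub at (162,234), with its lid open to the left at (110,230)
- beaker (159,325), vial (234,185), rack (386,172)

The scene view agrees. Next I'll measure from masks and check on an enlarged crop.

Run:
```python
from h import *
im=cv2.imread('pics/top0.png')
a=cv2.resize(im[190:350,75:325],None,fx=3,fy=3,interpolation=cv2.INTER_CUBIC)
b=cv2.resize(im[230:320,400:525],None,fx=3,fy=3,interpolation=cv2.INTER_CUBIC)
s=cv2.imread('pics/scene0.png')
c=np.zeros((590,760,3),np.uint8); c[:480,:750]=a; c2=cv2.resize(b,None,fx=.4,fy=.4)
cv2.imwrite('pics/cropA.png',a)
hsv=cv2.cvtColor(im,cv2.COLOR_BGR2HSV)
def cont(m,n):
    cs=cv2.findContours(m,cv2.RETR_EXTERNAL,cv2.CHAIN_APPROX_NONE)[0]
    return sorted(cs,key=cv2.contourArea)[::-1][:n]
org=cv2.inRange(hsv,(5,90,120),(25,255,255)); org[:, :200]=0; org[:230]=0; org[330:]=0
for c in cont(org,7):
    r=cv2.minAreaRect(c); 
    if r[0][0]<380: print('lump',np.round(r[0],1),cv2.contourArea(c),onz('top',[r[0]],19)[0].round(0))
    else:
        bx=cv2.boxPoints(r); print('handle',onz('top',bx,50).round(0).tolist(), bx.round(1).tolist())
g=cv2.inRange(im,(70,70,70),(255,255,255)); 
for nm,(x0,y0,x1,y1),z in(('tray',(215,240,375,320),45),('dish',(400,235,520,310),12)):
    m=np.zeros_like(g); m[y0:y1,x0:x1]=g[y0:y1,x0:x1]; 
    if nm=='dish': m[org>0]=0
    c=cont(m,1)[0]; r=cv2.minAreaRect(c); bx=cv2.boxPoints(r); print(nm,r,onz('top',bx,z).round(0).tolist())
```

```text
handle [[544.0, -316.0, 50.0], [566.0, -320.0, 50.0], [545.0, -435.0, 50.0], [523.0, -430.0, 50.0]] [[457.6000061035156, 285.1000061035156], [459.70001220703125, 274.29998779296875], [516.2999877929688, 285.20001220703125], [514.2000122070312, 296.0]]
lump [298.5 293. ] 70.0 [527.  11.  19.]
lump [270.  287.5] 67.0 [538.  71.  19.]
lump [269.8 271.2] 65.5 [572.  71.  19.]
lump [285.5 277.5] 64.5 [559.  38.  19.]
lump [300.4 271.7] 60.0 [572.   7.  19.]
tray ((294.5, 279.5), (79.0, 159.0), 90.0) [[636.0, 183.0, 45.0], [637.0, -146.0, 45.0], [475.0, -145.0, 45.0], [474.0, 181.0, 45.0]]
dish ((451.5, 272.0), (74.0, 103.0), 90.0) [[650.0, -204.0, 12.0], [651.0, -423.0, 12.0], [495.0, -419.0, 12.0], [494.0, -203.0, 12.0]]
```

View pics/cropA.png

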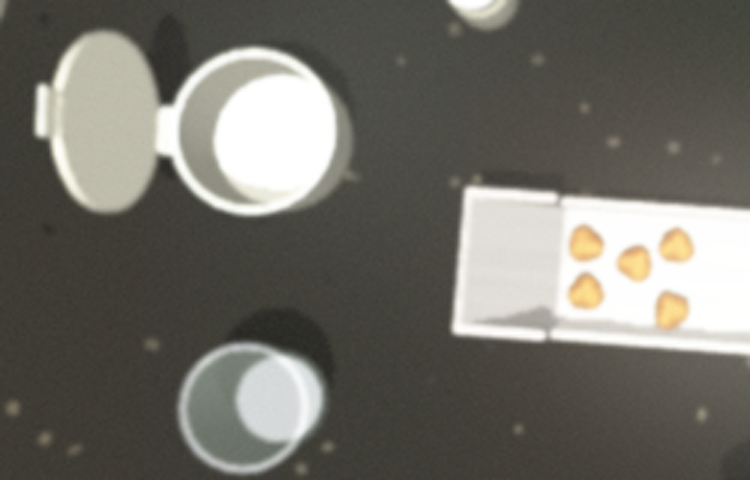

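Crop: tub rim circle centred at about (257,131) with radius about 82 (full-image (160.7,233.7)); lid tab at (43,110). The tray's slope-end corners are at (466,188) and (455,333), and the wall steps are at (558,195) and (550,337). I'll sharpen these with a better threshold.

Run:
```python
from h import *
im=cv2.imread('pics/top0.png'); hsv=cv2.cvtColor(im,cv2.COLOR_BGR2HSV)
o=np.array([75,190]); f=lambda p:np.array(p)/3+o-.33
tc=onz('top',[f((257,131))],80)[0]; print('tub',tc.round(1), [onz('top',[f(p)],80)[0].round(1).tolist() for p in((338,131),(176,131),(257,48),(257,214),(160,130))])
print('slope top',onz('top',[f((466,188)),f((455,333))],85).round(1).tolist(),'step',onz('top',[f((558,195)),f((550,337))],45).round(1).tolist())
print('tray near corners',onz('top',[(363.5,263),(361,309.5)],20).round(1).tolist())
# lid: normal triangulation of tab in both views
for t in (1.55,1.65,1.75,1.85,1.95):
    for y in (0,): print(t,proj('top',tc+[0,60-0+125*np.cos(t),.5+125*np.sin(t)]).round(0).tolist(), 'crop',((proj('top',tc+[0,60+125*np.cos(t),.5+125*np.sin(t)])-o)*3).round(0).tolist())
gray=cv2.cvtColor(im,cv2.COLOR_BGR2GRAY); sub=gray[240:305,402:478]; m=(sub>105).astype(np.uint8)
c=max(cv2.findContours(m,cv2.RETR_EXTERNAL,cv2.CHAIN_APPROX_NONE)[0],key=cv2.contourArea); c=c+np.array([402,240])
r=cv2.minAreaRect(c);bx=cv2.boxPoints(r);print('dish',r,onz('top',bx,12).round(0).tolist())
m=(sub>190).astype(np.uint8)
c=max(cv2.findContours(m,cv2.RETR_EXTERNAL,cv2.CHAIN_APPROX_NONE)[0],key=cv2.contourArea); c=c+np.array([402,240])
r=cv2.minAreaRect(c);bx=cv2.boxPoints(r);print('bowl',r,onz('top',bx,20).round(0).tolist())
cv2.imwrite('pics/cropB.png',cv2.resize(im[235:315,400:525],None,fx=5,fy=5,interpolation=cv2.INTER_CUBIC))
```

```text
tub [646.3 286.7  80. ] [[646.5, 232.6, 80.0], [646.1, 340.7, 80.0], [702.3, 287.9, 80.0], [590.8, 285.4, 80.0], [646.8, 351.3, 80.0]]
slope top [[608.2, 145.7, 85.0], [512.2, 151.7, 85.0]] step [[605.8, 88.4, 45.0], [508.5, 92.9, 45.0]]
tray near corners [[590.2, -126.0, 20.0], [492.8, -120.5, 20.0]]
1.55 [[106.0, 227.0]] crop [[93.0, 111.0]]
1.65 [[113.0, 227.0]] crop [[114.0, 111.0]]
1.75 [[120.0, 227.0]] crop [[136.0, 111.0]]
1.85 [[128.0, 227.0]] crop [[158.0, 112.0]]
1.95 [[135.0, 227.0]] crop [[180.0, 112.0]]
dish ((443.8648681640625, 274.8108215332031), (69.70516967773438, 51.95008087158203), 9.462322235107422) [[524.0, -214.0, 12.0], [632.0, -234.0, 12.0], [608.0, -379.0, 12.0], [500.0, -359.0, 12.0]]
bowl ((444.8918762207031, 275.14862060546875), (66.91038513183594, 47.01810836791992), 9.462321281433105) [[528.0, -219.0, 20.0], [625.0, -236.0, 20.0], [603.0, -375.0, 20.0], [506.0, -357.0, 20.0]]
```

View pics/cropB.png

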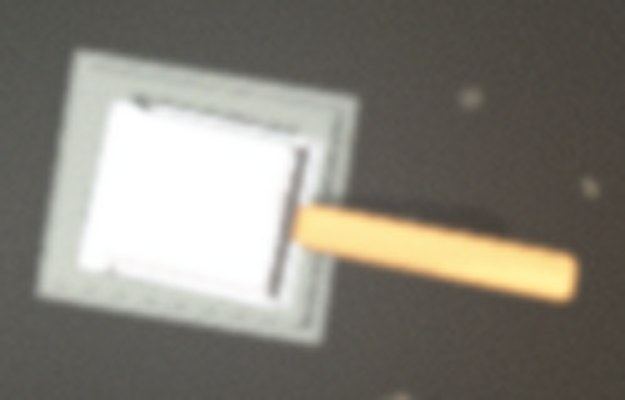

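Crop B shows the dish corners at (77,50), (357,97), (322,345), (38,297). The bowl lip runs (115,98)–(80,268), the back wall is at about x 292, and the handle runs (300,225)→(577,277).

Run:
```python
from h import *
g=lambda p:np.array(p)/5+[400,235]-.4
d=onz('top',[g(p) for p in((77,50),(357,97),(322,345),(38,297))],12); print('dish',d.mean(0).round(1)); ax=(d[0]+d[3]-d[1]-d[2])/2; print('dish x',ax.round(0), np.degrees(np.arctan2(ax[1],ax[0])), np.linalg.norm(ax))
h0=onz('top',[g((297,224))],42)[0]; h1=onz('top',[g((578,278))],86)[0]
v=h0-h1; print('handle',h0.round(1),h1.round(1),np.degrees(np.arctan2(v[1],v[0])))
l=onz('top',[g((115,98)),g((80,268))],7); b=onz('top',[g((310,140)),g((275,300))],33); print('lip',l.round(1).tolist(),l.mean(0).round(1),'back',b.mean(0).round(1))
v=l.mean(0)-b.mean(0);print(np.degrees(np.arctan2(v[1],v[0])))
K,D,W=cal('wrist');c=imaging.calibration('wrist');print(np.array(c['hand_eye']).round(2).tolist(),K[0,0])
o=sensors.get_obs();print(R.from_euler('xyz',o['tcp_rot']).as_matrix().round(3).tolist())
```

```text
dish [ 567.8 -286.8   12. ]
dish x [ 20. 119.   0.] 80.59717347747707 120.29756196056937
handle [ 556.2 -320.7   42. ] [ 534.8 -420.    86. ] 77.85456274496025
lip [[609.9, -253.0, 7.0], [537.6, -237.4, 7.0]] [ 573.7 -245.2    7. ] back [ 558.  -321.1   33. ]
78.28834852541658
[[0.0, -0.97, -0.26, 67.6], [1.0, 0.0, -0.0, -0.87], [0.0, -0.26, 0.97, -157.46], [0.0, 0.0, 0.0, 1.0]] 347.8082548630775
[[0.934, 0.358, -0.0], [0.358, -0.934, 0.001], [0.0, -0.001, -1.0]]
```

Request:
arm_command(
  increments=[0,45,5,5,-7,0,90,10,15,-14,0,136,15,30,-21,0,182,20,45,-29,0,227,24,60,-36,0,273,29,75,-43,0,318,34,90,-50,0,364,39,100,-57,0,364,39,100,-57,0,364,39,100,-57],
)

```text
time: 1.35
tool_pos: [541.1, -396.4, 126.2]
tcp_rot: [-3.14, -0.0, 1.36]
contact_force: [0.2, -1.4, -0.7]
grip_width: 91.8
```

Run:
```python
from h import *
o=sensors.get_obs();print(o['time'],o['tool_pos'],np.degrees(o['tcp_rot']),o['contact_force'])
c=cal('wrist'); im=snap('wrist','w1.png')
P=[[565.5,-282,7],[541,-396.5,79],[535,-420,86],[573.7,-245,7]]
print(proj('wrist',P,c).round(0).tolist())
```

```text
1.35 [ 541.05002518 -396.41307005  126.24790543] [-1.79925092e+02 -1.24796457e-02  7.79194740e+01] [ 0.21189565 -1.39658522 -0.65023163]
[[324.0, 82.0], [324.0, 263.0], [323.0, 304.0], [325.0, 27.0]]
```

View pics/w1.png

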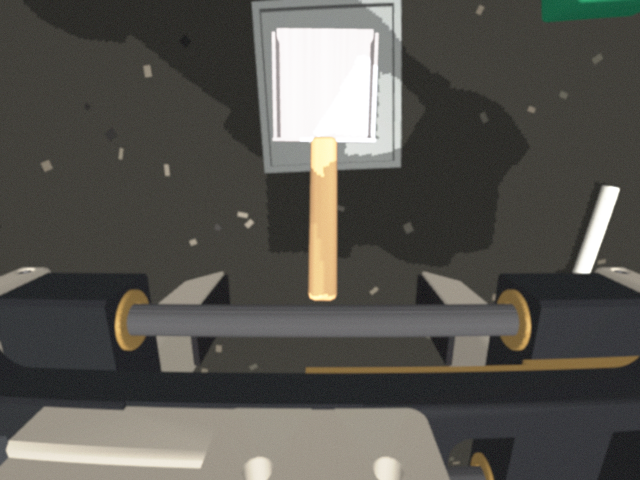

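The wrist view shows the handle centred between the fingers (end at (322,298), predicted (323,304)), with the bowl at (325,85). Aligned, so I'll descend and grip.

Request:
arm_command(
  increments=[0,0,0,40,0,0,0,0,70,0,0,0,0,78,0,0.5,0,0,78,0,1,0,0,78,0,1,0,0,78,0,1,0,0,78,0,1,0,0,78,0,1,0,0,78,0],
)

```text
time: 2.52
tool_pos: [541.7, -396.5, 48.8]
tcp_rot: [3.142, 0.0, 1.361]
contact_force: [-0.3, -0.7, 0.6]
grip_width: 36.2
```

Request:
arm_command(
  increments=[1,0,0,-15,0,1,0,0,-40,0,1,0,0,-70,0,1,0,0,-70,0],
)

```text
time: 3.02
tool_pos: [543.1, -397.8, 122.7]
tcp_rot: [3.136, 0.004, 1.361]
contact_force: [0.3, 0.3, -0.7]
grip_width: 0.9
```

Run:
```python
from h import *
o=sensors.get_obs();print(o['time'],o['tool_pos'],o['contact_force'],o['moment'],o['grip_width'])
c=cal('wrist'); im=snap('wrist','w2.png')
a=sensors.get_obs()['tool_pos']; 
for th in (0,10,20,30):   # lip-down tilt about grasp
    t=np.radians(th); u=np.array([np.cos(np.radians(78)),np.sin(np.radians(78)),0])
    G=a+[0,0,19]; out=[]
    for lx,lz in((40,2),(-40,34)):
        rx,rz=lx+117,lz-61.6
        out.append(G+u*(rx*np.cos(t)+rz*np.sin(t))+[0,0,-rx*np.sin(t)+rz*np.cos(t)])
    print(th,proj('wrist',out,c).round(0).tolist())
```

```text
3.025 [ 543.12085378 -397.77023067  122.71148011] [ 0.25316257  0.33403356 -0.74074958] [-0.03361251 -0.06943962 -0.01383354] 0.9279658263266896
0 [[322.0, -30.0], [323.0, 129.0]]
10 [[322.0, 16.0], [323.0, 142.0]]
20 [[322.0, 57.0], [323.0, 158.0]]
30 [[322.0, 95.0], [322.0, 175.0]]
```

View pics/w2.png

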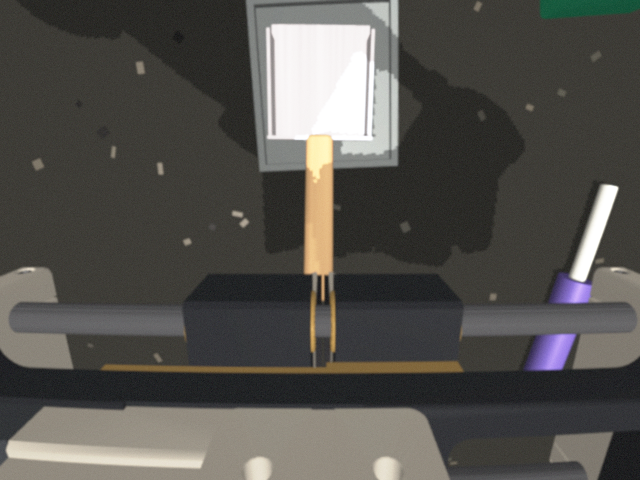

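The fingers close more slowly than I allowed (36 mm when I lifted), so the lift was empty. The scoop is undisturbed in its dish. Reopen partway, descend, and close with enough time.

Request:
arm_command(
  increments=[0.5,0,0,0,0,0.5,0,0,0,0,0.5,0,0,0,0,0.5,0,0,0,0,0.5,0,0,0,0,0.5,0,0,0,0],
)

```text
time: 3.82
tool_pos: [541.7, -396.5, 118.7]
tcp_rot: [3.142, 0.0, 1.361]
contact_force: [-0.2, -0.9, 0.3]
grip_width: 46.0
```

Request:
arm_command(
  increments=[0.5,-1,0,30,0,0.5,-1,0,60,0,0.5,-1,0,70,0,0.5,-1,0,70,0,1,-1,0,70,0,1,-1,0,70,0,1,-1,0,70,0,1,-1,0,70,0,1,-1,0,70,0,1,-1,0,70,0,1,-1,0,70,0,1,-1,0,70,0],
)

```text
time: 5.32
tool_pos: [541.7, -397.9, 49.1]
tcp_rot: [3.141, 0.001, 1.361]
contact_force: [-0.3, -1.6, 3.6]
grip_width: 17.6
```

Request:
arm_command(
  increments=[1,0,0,-10,0,1,0,0,-30,0,1,0,0,-60,0,1,0,0,-70,0,1,0,0,-70,0,1,0,0,-70,0],
)

```text
time: 6.08
tool_pos: [540.9, -396.9, 117.2]
tcp_rot: [-3.139, -0.001, 1.361]
contact_force: [0.4, -0.4, -1.8]
grip_width: 17.7
```

```bash
cat >> h.py <<'E'
def tilts(c,a,hd,ths):
    for th in ths:
        t=np.radians(th); u=np.array([np.cos(np.radians(hd)),np.sin(np.radians(hd)),0]); v=np.array([-u[1],u[0],0]); G=a+[0,0,19]; out=[]
        for lx,ly,lz in((40,35,2),(40,-35,2),(-40,35,34),(-40,-35,34)):
            rx,rz=lx+117,lz-61.6
            out.append(G+v*ly+u*(rx*np.cos(t)+rz*np.sin(t))+[0,0,-rx*np.sin(t)+rz*np.cos(t)])
        print(th,proj('wrist',out,c).round(0).tolist())
E
python3 - <<'E'
from h import *
o=sensors.get_obs();print(o['time'],o['tool_pos'],o['contact_force'],o['moment'],o['grip_width'])
c=cal('wrist'); im=snap('wrist','w3.png'); tilts(c,o['tool_pos'],78,(-10,0,10,20,40,60))
E
```

```text
6.075 [ 540.85863318 -396.88364338  117.1969317 ] [ 0.36852626 -0.38390723 -1.7659614 ] [-0.20351533 -0.05488968  0.01775112] 17.744387366715994
-10 [[243.0, -80.0], [407.0, -80.0], [242.0, 120.0], [409.0, 120.0]]
0 [[256.0, -29.0], [394.0, -29.0], [249.0, 130.0], [401.0, 130.0]]
10 [[265.0, 17.0], [385.0, 17.0], [255.0, 144.0], [395.0, 144.0]]
20 [[271.0, 58.0], [378.0, 58.0], [260.0, 160.0], [390.0, 160.0]]
40 [[280.0, 132.0], [369.0, 132.0], [267.0, 196.0], [383.0, 196.0]]
60 [[284.0, 198.0], [364.0, 198.0], [271.0, 235.0], [378.0, 235.0]]
```

View pics/w3.png

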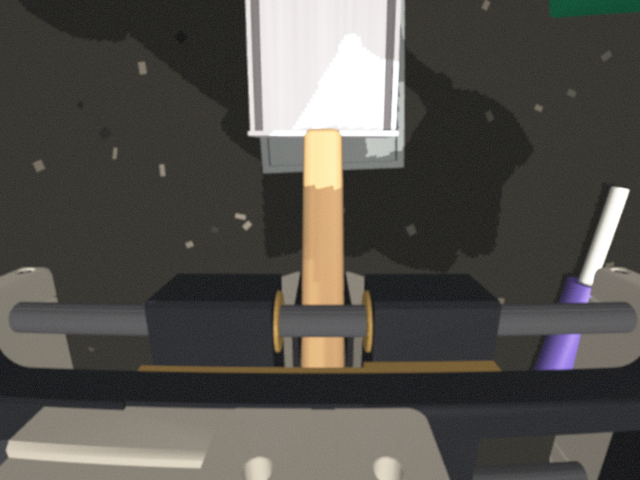

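The scoop is held level (back wall at row 132, 130 predicted for zero tilt). On to the tray.

Request:
arm_command(
  increments=[1,10,-2,0,0,1,35,-8,0,-1,1,70,-16,0,-2,1,105,-24,0,-4,1,145,-33,0,-6,1,180,-41,0,-7,1,205,-47,0,-8,1,218,-50,0,-8,1,218,-50,0,-8,1,218,-50,0,-8],
)

```text
time: 7.38
tool_pos: [538.2, -174.7, 118.7]
tcp_rot: [3.141, 0.001, 1.499]
contact_force: [1.0, -0.4, -1.3]
grip_width: 17.6
```

Run:
```python
from h import *
o=sensors.get_obs();print(o['time'],o['tool_pos'],np.degrees(o['tcp_rot']),o['contact_force'],o['grip_width'])
c=cal('wrist'); im=snap('wrist','w4.png'); s=snap('top','t4.png')
cv2.imwrite('pics/v4.png',np.vstack([im[:330],cv2.resize(s[240:320,210:440],None,fx=2.78,fy=2.78)[:,:640]]))
u=np.array([.069,.998,0]);v=np.array([-.998,.069,0]);C=np.array([551,13,0])
print(proj('wrist',[C+u*x+v*y+[0,0,z] for x,y,z in((75,43,5),(75,-43,5),(-130,43,20),(-130,-43,20))],c).round(0).tolist())
```

```text
7.375 [ 538.15790264 -174.69777372  118.6891225 ] [1.79983983e+02 2.98555474e-02 8.59134994e+01] [ 0.95575208 -0.42618787 -1.31325635] 17.557531914134298Traceback (most recent call last):
  File "<stdin>", line 4, in <module>
    return _nx.concatenate(arrs, 0, dtype=dtype, casting=casting)
           ~~~~~~~~~~~~~~~^^^^^^^^^^^^^^^^^^^^^^^^^^^^^^^^^^^^^^^
ValueError: all the input array dimensions except for the concatenation axis must match exactly, but along dimension 1, the array at index 0 has size 640 and the array at index 1 has size 639
```

Run:
```python
from h import *
im=cv2.imread('pics/w4.png'); s=cv2.imread('pics/t4.png')
cv2.imwrite('pics/v4.png',np.vstack([im[:330],cv2.resize(s[240:320,210:440],(640,223))]))
c=cal('wrist')
u=np.array([.069,.998,0]);v=np.array([-.998,.069,0]);C=np.array([551,13,0])
print(proj('wrist',[C+u*x+v*y+[0,0,z] for x,y,z in((75,43,45),(75,-43,45),(-20,43,45),(-20,-43,45))],c).round(0).tolist())
```

```text
[[247.0, -197.0], [400.0, -198.0], [251.0, -22.0], [396.0, -23.0]]
```

View pics/v4.png

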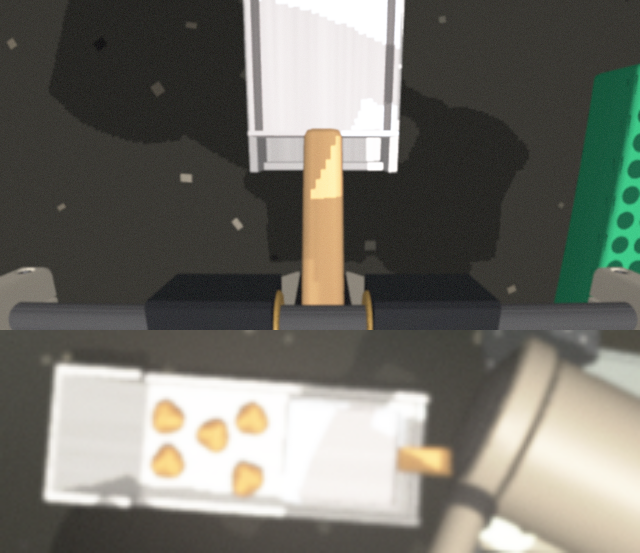

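Wrist: the scoop (x 247–398) is centred in the tray (249–398). Top: the lip at x≈287 sits just behind all five lumps. Lower to the floor.

Request:
arm_command(
  increments=[1,0,0,25,0,1,0,0,50,0,1,0,0,62,0,1,0,0,67,0,1,0,0,70,0,1,0,0,70,0],
)

```text
time: 8.22
tool_pos: [538.5, -174.1, 49.5]
tcp_rot: [3.14, 0.001, 1.5]
contact_force: [0.2, -0.0, 0.2]
grip_width: 17.6
```

Request:
arm_command(
  increments=[1,0,0,1,0,1,8,0,1,0,1,18,0,1,0,1,28,0,1,0,1,38,0,1,0,1,48,0,1,0,1,58,0,1,0,1,68,0,1,0,1,78,0,1,0,1,86,0,1,0,1,94,0,1,0,1,100,0,1,0,1,103,0,1,0,1,103,0,1,0],
)

```text
time: 9.98
tool_pos: [546.4, -71.5, 49.0]
tcp_rot: [3.139, 0.001, 1.501]
contact_force: [-0.0, -3.1, 5.2]
grip_width: 17.6
```

Run:
```python
from h import *
o=sensors.get_obs();print(o['time'],o['tool_pos'],np.degrees(o['tcp_rot']),o['contact_force'],o['grip_width'])
c=cal('wrist'); im=snap('wrist','w5.png'); s=snap('top','t5.png')
cv2.imwrite('pics/v5.png',np.vstack([im[:330],cv2.resize(s[240:320,210:440],(640,223))]))
```

```text
9.975 [546.35141028 -71.47624216  49.01346106] [1.79831689e+02 7.09365319e-02 8.59873977e+01] [-0.02551657 -3.12847824  5.24803251] 17.622519415350066
```

View pics/v5.png

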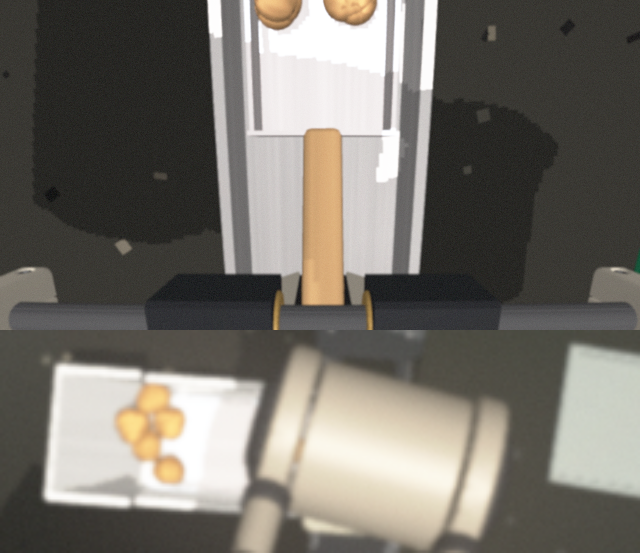

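Five lumps are clustered at or in the bowl: two well inside (wrist (277,5), (350,5)) and three around the lip at the slope foot. I'll push on into the slope and lift along it.

Request:
arm_command(
  increments=[1,3,0,0,0,1,6,0,0,0,1,8,0,-1,0,1,11,0,-4,0,1,14,0,-8,0,1,17,0,-12,0,1,20,0,-17,0,1,23,0,-22,0,1,26,0,-27,0,1,29,0,-32,0,1,32,0,-37,0,1,32,0,-37,0],
)

```text
time: 11.58
tool_pos: [548.3, -40.5, 85.9]
tcp_rot: [3.139, 0.003, 1.501]
contact_force: [0.3, -7.1, 4.5]
grip_width: 18.0
```

Run:
```python
from h import *
o=sensors.get_obs();print(o['time'],o['tool_pos'],np.degrees(o['tcp_rot']),o['contact_force'],o['moment'],o['grip_width'])
s=snap('top','t6.png'); q=snap('scene','s6.png')
c=cal('wrist');w=snap('wrist','w6.png')
cv2.imwrite('pics/v6.png',np.hstack([np.vstack([cv2.resize(s[240:320,210:325],(460,320)),w[0:240:1,90:550]]),cv2.resize(q[210:330,280:350+80],None,fx=2.2,fy=2.2)[:0].reshape(0,0,3) if 0 else cv2.copyMakeBorder(cv2.resize(q[200:330,300:430],(330,330)),0,230,0,0,cv2.BORDER_CONSTANT)]))
tilts(c,o['tool_pos'],86,(-20,-10,0,10))
```

```text
11.575 [548.26752926 -40.53824701  85.88608258] [1.79855329e+02 1.62211500e-01 8.59940355e+01] [ 0.33650881 -7.13372866  4.4932058 ] [-1.49494739  0.09971373 -0.01048705] 17.952926494163986
-20 [[225.0, -140.0], [427.0, -139.0], [233.0, 114.0], [418.0, 114.0]]
-10 [[243.0, -81.0], [408.0, -81.0], [241.0, 120.0], [409.0, 120.0]]
0 [[255.0, -30.0], [394.0, -29.0], [249.0, 130.0], [401.0, 131.0]]
10 [[264.0, 16.0], [384.0, 16.0], [254.0, 144.0], [395.0, 144.0]]
```

View pics/v6.png

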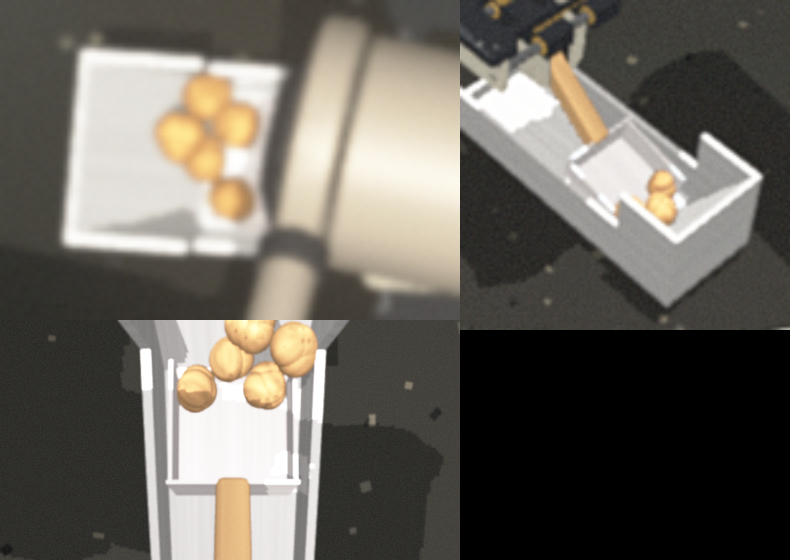

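The lip stuck on the slope and the scoop pivoted in the grip, now about 20° lip-down (back wall at row 162). That confirms it can be tilted by contact. I'll reverse to set it flat again, back off slightly, and lift straight up.

Request:
arm_command(
  increments=[1,-4,0,7,0,1,-8,0,14,0,1,-12,0,20,0,1,-16,0,26,0,1,-20,0,31,0,1,-23,0,35,0,1,-25,0,37,0,1,-26,0,38,0,1,-26,0,38,0],
)

```text
time: 12.85
tool_pos: [545.7, -65.0, 46.7]
tcp_rot: [-3.141, -0.0, 1.5]
contact_force: [1.4, 3.7, 3.0]
grip_width: 17.7
```

```bash
cat >> h.py <<'E'
def look(tag,hd,zt=None):
    o=sensors.get_obs(); a=o['tool_pos']; print(round(o['time'],2),a.round(1),o['contact_force'].round(1),o['moment'].round(2),round(o['grip_width'],1))
    c=cal('wrist'); im=snap('wrist',tag+'.png'); tilts(c,a,hd,(-20,-10,0,10,20))
    hsv=cv2.cvtColor(im,cv2.COLOR_BGR2HSV); m=cv2.inRange(hsv,(5,90,90),(25,255,255)); m[:,:180]=0;m[:,460:]=0
    u=np.array([np.cos(np.radians(hd)),np.sin(np.radians(hd)),0]); v=np.array([-u[1],u[0],0])
    g=cv2.erode(m,np.ones((9,9))); g[300:]=0
    n,l,st,ce=cv2.connectedComponentsWithStats(g)
    z=a[2]+19-61.6+14
    for i in range(1,n):
        if st[i,4]>60:
            p=onz('wrist',[ce[i]],z,c)[0]-a; print('blob',ce[i].round(0),st[i,:5],'scoop x,y',round(p@u-117+0,0)+0,round(p@v,0))
    # back wall row: brightness profile beside handle
    gy=cv2.cvtColor(im,cv2.COLOR_BGR2GRAY); 
    for s in (slice(272,298),slice(350,378)):
        pr=gy[90:200,s].mean(1); d=np.diff(pr); k=np.argsort(-abs(d))[:4]; print('edges',sorted((k+90).tolist()))
E
python3 - <<'E'
from h import *
look('w7',86)
E
```

```text
12.85 [545.7 -65.   46.7] [1.4 3.7 3. ] [ 0.76 -0.23 -0.03] 17.7
-20 [[225.0, -139.0], [426.0, -138.0], [233.0, 114.0], [418.0, 114.0]]
-10 [[243.0, -80.0], [407.0, -80.0], [242.0, 120.0], [409.0, 120.0]]
0 [[255.0, -29.0], [394.0, -29.0], [249.0, 131.0], [401.0, 131.0]]
10 [[264.0, 17.0], [384.0, 17.0], [255.0, 144.0], [395.0, 144.0]]
20 [[271.0, 58.0], [377.0, 58.0], [259.0, 160.0], [390.0, 160.0]]
blob [277.  14.] [ 259    0   39   34 1059] scoop x,y 16.0 23.0
blob [362.   9.] [340   0  44  24 784] scoop x,y 18.0 -18.0
blob [322. 224.] [ 306  144   34  156 4723] scoop x,y -88.0 1.0
edges [139, 140, 144, 145]
edges [139, 140, 144, 145]
```

Request:
arm_command(
  increments=[1,-1,0,-1,0,1,-2,0,-3,0,1,-2,0,-6,0,1,-2,0,-10,0,1,-2,0,-15,0,1,-2,0,-22,0,1,-2,0,-30,0,1,-2,0,-38,0,1,-2,0,-46,0,1,-2,0,-53,0,1,-2,0,-57,0,1,-2,0,-58,0,1,-2,0,-58,0],
)

```text
time: 14.52
tool_pos: [545.5, -67.1, 104.5]
tcp_rot: [-3.141, 0.0, 1.5]
contact_force: [1.0, -0.0, -2.2]
grip_width: 18.0
```

Run:
```python
from h import *
look('w8',86); s=snap('top','t8.png'); q=snap('scene','s8.png'); w=cv2.imread('pics/w8.png')
A=np.vstack([cv2.resize(s[240:320,210:325],(430,300)),w[0:230,105:535]])
cv2.imwrite('pics/v8.png',np.hstack([A,cv2.resize(q[170:340,260:390],(405,530))[:, :370]]))
```

```text
14.53 [545.5 -67.1 104.5] [ 1.  -0.  -2.2] [-0.21 -0.12  0.03] 18.0
-20 [[225.0, -139.0], [426.0, -139.0], [233.0, 114.0], [418.0, 114.0]]
-10 [[243.0, -80.0], [407.0, -80.0], [242.0, 120.0], [409.0, 120.0]]
0 [[255.0, -29.0], [394.0, -29.0], [249.0, 131.0], [401.0, 131.0]]
10 [[264.0, 17.0], [384.0, 17.0], [255.0, 144.0], [395.0, 144.0]]
20 [[271.0, 58.0], [377.0, 58.0], [259.0, 160.0], [390.0, 160.0]]
blob [289.  15.] [270   0  39  36 999] scoop x,y 15.0 17.0
blob [341.  16.] [321   0  45  34 864] scoop x,y 15.0 -8.0
blob [321. 224.] [ 298  144   42  156 4539] scoop x,y -88.0 2.0
edges [140, 144, 145, 146]
edges [145, 146, 169, 170]
```

View pics/v8.png

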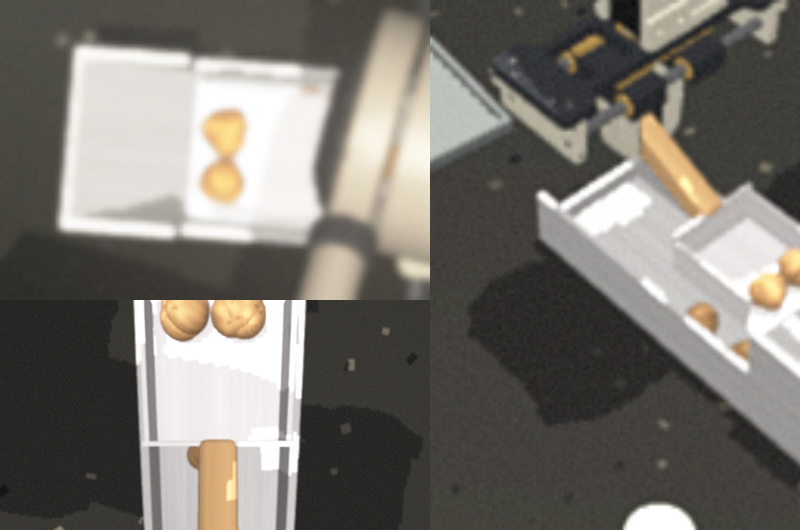

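Two lumps are in the bowl (wrist crop (185,318), (238,318)). Three stayed in the tray: scene crop (702,320) and (740,348), and one partly hidden behind the bowl at wrist (300,155). There is time to re-scoop for more before tipping, so I'll locate those three.

Run:
```python
from h import *
u=np.array([.069,.998,0]);v=np.array([-.998,.069,0]);C=np.array([551,13,0])
def blobs(n,f,roi,er):
    im=cv2.imread('pics/'+f);m=cv2.inRange(cv2.cvtColor(im,cv2.COLOR_BGR2HSV),(5,90,60),(25,255,255))
    k=np.zeros_like(m);x0,y0,x1,y1=roi;k[y0:y1,x0:x1]=m[y0:y1,x0:x1]
    n_,l,st,ce=cv2.connectedComponentsWithStats(k)
    for i in range(1,n_):
        if st[i,4]>8:
            for z in (17,60): p=onz(n,[ce[i]],z)[0]-C; print(n,ce[i].round(0),st[i,4],z,'tray x,y',round(p@u),round(p@v))
blobs('scene','s8.png',(260,200,430,340),1)
blobs('top','t8.png',(210,240,320,320),1)
K=onz('wrist',[(303,156)],17)[0]-C; print(K@u,K@v)
```

```text
scene [323. 203.] 23 17 tray x,y -181 80
scene [323. 203.] 23 60 tray x,y -147 49
scene [339. 224.] 364 17 tray x,y -105 61
scene [339. 224.] 364 60 tray x,y -76 31
scene [373. 259.] 183 17 tray x,y 23 42
scene [373. 259.] 183 60 tray x,y 46 14
scene [348. 271.] 45 17 tray x,y 10 -21
scene [348. 271.] 45 60 tray x,y 34 -46
scene [360. 282.] 17 17 tray x,y 48 -23
scene [360. 282.] 17 60 tray x,y 70 -48
top [269. 281.] 178 17 tray x,y 59 3
top [269. 281.] 178 60 tray x,y 55 3
-16.360750903144417 14.538996071105233
```

Request:
arm_command(
  increments=[1,-6,0,0,0,1,-18,0,0,0,1,-35,0,0,0,1,-56,0,0,0,1,-80,0,0,0,1,-107,0,0,0,1,-107,0,0,0,1,-107,0,20,0,1,-107,0,40,0,1,-107,0,52,0,1,-107,0,57,0,1,-107,0,58,0,1,-107,0,58,0],
)

```text
time: 16.3
tool_pos: [538.3, -173.9, 47.3]
tcp_rot: [3.141, 0.0, 1.5]
contact_force: [0.2, 0.3, -0.9]
grip_width: 17.7
```

Run:
```python
from h import *
look('w9',86); s=snap('top','t9.png')
u=np.array([.069,.998,0]);v=np.array([-.998,.069,0]);C=np.array([551,13,0])
m=cv2.inRange(cv2.cvtColor(s,cv2.COLOR_BGR2HSV),(5,90,60),(25,255,255)); m[:240]=0;m[320:]=0;m[:,:210]=0;m[:,400:]=0
cs=cv2.connectedComponentsWithStats(m)
for i in range(1,cs[0]):
    if cs[2][i,4]>8: p=onz('top',[cs[3][i]],17)[0]-C; print(cs[3][i].round(0),cs[2][i,4],'tray',round(p@u),round(p@v))
```

```text
16.3 [ 538.3 -173.9   47.3] [ 0.2  0.3 -0.9] [-0.08  0.01  0.05] 17.7
-20 [[225.0, -139.0], [426.0, -138.0], [233.0, 114.0], [418.0, 114.0]]
-10 [[243.0, -80.0], [407.0, -80.0], [242.0, 120.0], [409.0, 120.0]]
0 [[255.0, -29.0], [394.0, -29.0], [249.0, 131.0], [401.0, 131.0]]
10 [[264.0, 17.0], [384.0, 17.0], [255.0, 144.0], [395.0, 144.0]]
20 [[271.0, 58.0], [377.0, 58.0], [259.0, 160.0], [390.0, 160.0]]
blob [340.  26.] [ 318    0   44   50 1590] scoop x,y 10.0 -7.0
blob [295.  68.] [ 275   47   42   41 1229] scoop x,y -9.0 15.0
blob [322. 225.] [ 306  144   34  156 4968] scoop x,y -89.0 1.0
edges [92, 178, 179, 180]
edges [169, 178, 179, 180]
[273. 269.] 75 tray 53 -23
[292. 270.] 68 tray 12 -23
[326. 280.] 69 tray -60 -8
[360. 286.] 109 tray -132 1
[296. 289.] 77 tray 1 15
[336. 292.] 61 tray -82 16
```

Two lumps are well inside the bowl and the three others are ahead of the lip. Push again, faster, then lift.

Request:
arm_command(
  increments=[1,4,0,1,0,1,14,0,1.5,0,1,30,0,1.5,0,1,50,0,1.5,0,1,70,0,1.5,0,1,90,0,1.5,0,1,110,0,1.5,0,1,112,0,1.5,0,1,112,0,1.5,0,1,112,0,1.5,0,1,110,0,0,0,1,110,0,-4,0,1,110,0,-10,0,1,110,0,-18,0,1,110,0,-28,0,1,110,0,-38,0,1,110,0,-50,0,1,110,0,-58,0,1,110,0,-60,0,1,110,0,-60,0],
)

```text
time: 18.9
tool_pos: [545.7, -64.1, 106.7]
tcp_rot: [-3.141, 0.0, 1.5]
contact_force: [0.3, -0.5, -0.9]
grip_width: 17.7
```

```bash
cat >> h.py <<'E'
def tb(tag,n='top',zs=(17,60),roi=(210,240,400,320)):
    s=snap(n,tag+n+'.png'); u=np.array([.069,.998,0]);v=np.array([-.998,.069,0]);C=np.array([551,13,0])
    m=cv2.inRange(cv2.cvtColor(s,cv2.COLOR_BGR2HSV),(5,90,60),(25,255,255)); k=np.zeros_like(m);x0,y0,x1,y1=roi;k[y0:y1,x0:x1]=m[y0:y1,x0:x1]
    cs=cv2.connectedComponentsWithStats(k)
    for i in range(1,cs[0]):
        if cs[2][i,4]>8: print(n,cs[3][i].round(0),cs[2][i,4],[[int(round((onz(n,[cs[3][i]],z)[0]-C)@w)) for w in(u,v)] for z in zs])
E
python3 - <<'E'
from h import *
look('w10',86); tb('10'); tb('10','scene',roi=(260,200,430,340))
E
```

```text
18.9 [545.7 -64.1 106.7] [ 0.3 -0.5 -0.9] [-0.24 -0.14  0.04] 17.7
-20 [[225.0, -139.0], [426.0, -138.0], [233.0, 114.0], [418.0, 114.0]]
-10 [[243.0, -80.0], [407.0, -80.0], [242.0, 120.0], [409.0, 120.0]]
0 [[255.0, -29.0], [394.0, -29.0], [249.0, 131.0], [401.0, 131.0]]
10 [[264.0, 17.0], [384.0, 17.0], [255.0, 144.0], [395.0, 144.0]]
20 [[271.0, 58.0], [377.0, 58.0], [259.0, 160.0], [390.0, 160.0]]
blob [342.  28.] [ 321    0   55   49 1235] scoop x,y 9.0 -8.0
blob [284. 100.] [ 265   79   42   43 1287] scoop x,y -24.0 21.0
blob [321. 228.] [ 306  145   34  155 4342] scoop x,y -90.0 2.0
edges [125, 126, 127, 128]
edges [140, 141, 146, 147]
top [266. 271.] 190 [[68, -18], [64, -17]]
top [288. 291.] 86 [[19, 21], [17, 21]]
scene [324. 203.] 23 [[-179, 82], [-146, 51]]
scene [340. 224.] 365 [[-104, 63], [-74, 33]]
scene [365. 244.] 97 [[-19, 60], [7, 31]]
scene [368. 266.] 181 [[31, 20], [53, -7]]
scene [344. 269.] 48 [[0, -22], [25, -47]]
```

Run:
```python
from h import *
u=np.array([.069,.998,0]);v=np.array([-.998,.069,0]);C=np.array([551,13,0])
for n,f,r in(('top','10top.png',(210,240,400,320)),('scene','10scene.png',(355,225,430,300))):
    s=cv2.imread('pics/'+f);m=cv2.inRange(cv2.cvtColor(s,cv2.COLOR_BGR2HSV),(5,90,60),(25,255,255));x0,y0,x1,y1=r
    m=cv2.resize(m[y0:y1,x0:x1],None,fx=4,fy=4,interpolation=cv2.INTER_CUBIC); d=cv2.distanceTransform((m>127).astype(np.uint8),cv2.DIST_L2,5)
    pk=(d==cv2.dilate(d,np.ones((21,21))))&(d>8)
    for y,x in np.argwhere(pk):
        px=(x/4+x0,y/4+y0); P=onz(n,[px],58)[0]-C; print(n,np.round(px,1),d[y,x].round(1),'tray@58',round(P@u),round(P@v))
w=cv2.imread('pics/w10.png'); t=cv2.imread('pics/10top.png'); q=cv2.imread('pics/10scene.png')
A=np.vstack([cv2.resize(t[240:320,210:325],(430,300)),w[0:230,105:535]])
cv2.imwrite('pics/v10.png',np.hstack([A,cv2.resize(q[210:320,310:430],(370,530))]))
```

```text
top [261.5 267. ] 19.6 tray@58 74 -24
top [271.8 275.5] 18.6 tray@58 52 -8
top [287.8 291.5] 17.6 tray@58 17 22
scene [365.2 245. ] 20.0 tray@58 7 32
scene [368.5 266.8] 15.0 tray@58 53 -6
scene [368.8 272.2] 16.8 tray@58 64 -16
scene [369.  272.5] 16.8 tray@58 65 -16
scene [369.2 272.8] 16.8 tray@58 66 -16
```

Triangulated, three lumps are in the bowl, but the front one sits right at the lip (scoop x≈39). I'll tilt the lip up a little by pressing it down on the top edge of the tray's slope.

Request:
arm_command(
  increments=[1,0,0,-6,0,1,0,0,-15,0,1,0,0,-23,0,1,2,0,-26,0,1,8,0,-26,0,1,18,0,-26,0,1,31,0,-26,0,1,44,0,-26,0,1,55,0,-26,0,1,62,0,-26,0,1,65,0,-26,0,1,65,0,-22,0,1,64,0,-15,0,1,63,0,-8,0,1,62,0,-1,0,1,62,0,3,0,1,62,0,3,0],
)

```text
time: 21.18
tool_pos: [550.2, -2.4, 103.4]
tcp_rot: [-3.141, 0.0, 1.5]
contact_force: [0.0, -2.9, 1.5]
grip_width: 17.7
```

Run:
```python
from h import *
look('w11',86); tb('11',zs=(17,90)); tb('11','scene',zs=(17,90),roi=(260,200,450,340))
```

```text
21.18 [550.2  -2.4 103.4] [ 0.  -2.9  1.5] [-0.33 -0.07 -0.01] 17.7
-20 [[225.0, -139.0], [426.0, -139.0], [233.0, 114.0], [418.0, 114.0]]
-10 [[243.0, -80.0], [407.0, -80.0], [242.0, 120.0], [409.0, 120.0]]
0 [[255.0, -29.0], [394.0, -29.0], [249.0, 131.0], [401.0, 131.0]]
10 [[264.0, 17.0], [384.0, 17.0], [255.0, 144.0], [395.0, 144.0]]
20 [[271.0, 58.0], [377.0, 58.0], [259.0, 160.0], [390.0, 160.0]]
blob [345.  10.] [321   0  51  26 983] scoop x,y 17.0 -10.0
blob [283.  86.] [ 261   60   46   48 1417] scoop x,y -17.0 21.0
blob [323. 231.] [ 306  138   57  162 4700] scoop x,y -92.0 1.0
edges [113, 126, 134, 135]
edges [125, 126, 134, 135]
top [231. 267.] 229 [[143, -21], [132, -19]]
scene [330. 204.] 60 [[-167, 91], [-112, 39]]
scene [365. 209.] 27 [[-99, 140], [-49, 84]]
scene [348. 212.] 28 [[-117, 104], [-66, 50]]
scene [345. 221.] 27 [[-100, 78], [-50, 27]]
scene [361. 240.] 352 [[-34, 64], [10, 14]]
scene [389. 260.] 100 [[47, 67], [85, 17]]
scene [342. 264.] 74 [[-12, -18], [30, -61]]
scene [360. 272.] 39 [[28, -3], [67, -48]]
scene [394. 281.] 189 [[94, 32], [128, -15]]
```

Lip-up tilt is now about 9° and all three lumps are still aboard, with two left in the tray. Carry to the tub.

Request:
arm_command(
  increments=[1,0,0,-8,0,1,0,0,-22,0,1,0,0,-36,0,1,3,2,-46,0,1,12,7,-47,0,1,26,14,-47,-1,1,44,24,-47,-1,1,66,36,-47,-2,1,90,48,-47,-3,1,113,60,-47,-3,1,133,71,-47,-4,1,148,79,-47,-4,1,156,84,-47,-4,1,159,85,-47,-4,1,159,85,-47,-4],
)

```text
time: 23.2
tool_pos: [646.0, 150.4, 150.4]
tcp_rot: [-3.141, 0.0, 1.57]
contact_force: [-0.3, 0.4, -1.9]
grip_width: 17.8
```

Run:
```python
from h import *
look('w12',90)
n='top'; s=snap(n,'12top.png'); m=cv2.inRange(cv2.cvtColor(s,cv2.COLOR_BGR2HSV),(5,90,60),(25,255,255)); m[:140]=0;m[340:]=0;m[:,340:]=0
cs=cv2.connectedComponentsWithStats(m)
for i in range(1,cs[0]):
    if cs[2][i,4]>8: print(cs[3][i].round(0),cs[2][i,4],onz(n,[cs[3][i]],[145])[0].round(0))
# hinge/lid: wrist view proj
print(proj('wrist',[[646.3,286.7,80]]),onz('top',[(75+243/3,190+407/3)],95))
```

```text
23.2 [646.  150.4 150.4] [-0.3  0.4 -1.9] [-0.25 -0.12 -0.  ] 17.8
-20 [[225.0, -139.0], [426.0, -138.0], [233.0, 114.0], [418.0, 114.0]]
-10 [[243.0, -80.0], [407.0, -80.0], [242.0, 120.0], [409.0, 120.0]]
0 [[255.0, -29.0], [394.0, -29.0], [249.0, 131.0], [401.0, 131.0]]
10 [[264.0, 17.0], [384.0, 17.0], [255.0, 144.0], [395.0, 144.0]]
20 [[271.0, 58.0], [377.0, 58.0], [259.0, 160.0], [390.0, 160.0]]
blob [351. 101.] [ 329   77   46   48 1527] scoop x,y -25.0 -13.0
blob [290. 101.] [ 269   78   46   47 1518] scoop x,y -25.0 17.0
blob [323. 219.] [ 306  138   34  162 5437] scoop x,y -85.0 1.0
edges [134, 135, 140, 141]
edges [134, 135, 140, 141]
[236. 229.] 64 [649. 125. 145.]
[176. 243.] 35 [623. 238. 145.]
[304. 273.] 73 [566.  -4. 145.]
[283. 281.] 74 [550.  37. 145.]
[[324.73077614  32.4527699 ]] [[463.52075144 286.83076133  95.        ]]
```

Request:
arm_command(
  increments=[1,2,0,8,0,1,7,0,17,0,1,15,0,25,0,1,24,0,30,0,1,33,0,30,0,1,40,0,30,0,1,45,0,30,0,1,49,0,30,0,1,52,0,30,0,1,52,0,30,0],
)

```text
time: 24.55
tool_pos: [647.2, 201.0, 121.2]
tcp_rot: [3.139, 0.002, 1.568]
contact_force: [1.6, -4.7, -1.2]
grip_width: 17.7
```

```bash
cat >> h.py <<'E'
def ob(n,tag,roi):
    s=snap(n,tag+n+'.png'); m=cv2.inRange(cv2.cvtColor(s,cv2.COLOR_BGR2HSV),(5,90,60),(25,255,255)); k=np.zeros_like(m);x0,y0,x1,y1=roi;k[y0:y1,x0:x1]=m[y0:y1,x0:x1]
    cs=cv2.connectedComponentsWithStats(k)
    for i in range(1,cs[0]):
        if cs[2][i,4]>8: print(n,cs[3][i].round(0),cs[2][i,4])
E
python3 - <<'E'
from h import *
look('w13',90); ob('top','13',(80,150,340,330)); ob('scene','13',(300,220,560,460))
E
```

```text
24.55 [647.2 201.  121.2] [ 1.6 -4.7 -1.2] [-1.08 -0.5  -0.48] 17.7
-20 [[224.0, -139.0], [426.0, -139.0], [233.0, 114.0], [418.0, 114.0]]
-10 [[242.0, -80.0], [407.0, -80.0], [241.0, 120.0], [408.0, 120.0]]
0 [[255.0, -29.0], [393.0, -29.0], [248.0, 131.0], [401.0, 131.0]]
10 [[264.0, 17.0], [384.0, 17.0], [254.0, 145.0], [394.0, 144.0]]
20 [[270.0, 58.0], [377.0, 58.0], [259.0, 160.0], [389.0, 160.0]]
blob [292. 101.] [ 271   78   46   47 1516] scoop x,y -24.0 16.0
blob [358. 103.] [ 335   79   46   47 1486] scoop x,y -26.0 -17.0
blob [323. 220.] [ 307  138   34  162 5150] scoop x,y -86.0 0.0
edges [126, 127, 134, 135]
edges [134, 135, 136, 141]
top [211. 231.] 86
top [152. 242.] 14
top [304. 273.] 73
top [283. 282.] 73
scene [342. 265.] 53
scene [362. 271.] 78
scene [399. 280.] 33
scene [382. 287.] 78
scene [421. 290.] 35
scene [414. 324.] 504
scene [438. 349.] 273
scene [460. 379.] 157
```

Pressed against the lid (4.7 N). Now arc the hand up and forward around the lip to tip it; first half.

Request:
arm_command(
  increments=[1,3,0,-4,0,1,5,0,-9,0,1,7,0,-15,0,1,10,0,-21,0,1,12,0,-27,0,1,15,0,-33,0,1,18,0,-40,0,1,22,0,-46,0,1,26,0,-52,0,1,29,0,-56,0],
)

```text
time: 25.95
tool_pos: [647.9, 229.4, 178.3]
tcp_rot: [3.137, 0.002, 1.568]
contact_force: [2.5, -6.1, 1.5]
grip_width: 17.7
```

Run:
```python
from h import *
look('w14',90); ob('scene','14',(400,300,560,460))
```

```text
25.95 [647.9 229.4 178.3] [ 2.5 -6.1  1.5] [-1.55 -0.74 -0.27] 17.7
-20 [[224.0, -139.0], [426.0, -139.0], [233.0, 114.0], [418.0, 114.0]]
-10 [[242.0, -81.0], [407.0, -80.0], [241.0, 120.0], [408.0, 120.0]]
0 [[254.0, -29.0], [393.0, -29.0], [248.0, 131.0], [401.0, 131.0]]
10 [[263.0, 17.0], [383.0, 17.0], [254.0, 145.0], [394.0, 144.0]]
20 [[270.0, 58.0], [376.0, 58.0], [259.0, 160.0], [389.0, 160.0]]
blob [350.  46.] [333  30  37  41 352] scoop x,y 1.0 -13.0
blob [361. 117.] [343  99  35  30 378] scoop x,y -32.0 -19.0
blob [299. 134.] [286 118  25  33 414] scoop x,y -41.0 13.0
blob [323. 238.] [ 306  168   34  132 3836] scoop x,y -96.0 1.0
edges [155, 168, 169, 176]
edges [133, 134, 168, 169]
scene [430. 319.] 551
scene [454. 341.] 164
scene [452. 362.] 115
scene [465. 374.] 150
```

Working: tilt about +16°, and three lumps are visible in the bowl. Continue.

Request:
arm_command(
  increments=[1,6,0,-6,0,1,11,0,-12,0,1,16,0,-18,0,1,21,0,-23,0,1,27,0,-28,0,1,33,0,-33,0,1,39,0,-38,0,1,45,0,-42,0,1,51,0,-46,0,1,57,0,-49,0,1,63,0,-52,0,1,69,0,-55,0,1,72,0,-56,0],
)

```text
time: 27.68
tool_pos: [646.5, 303.3, 233.1]
tcp_rot: [3.141, 0.001, 1.57]
contact_force: [2.5, -7.1, 2.7]
grip_width: 17.8
```

Run:
```python
from h import *
look('w15',90); ob('scene','15',(400,300,560,460))
```

```text
27.68 [646.5 303.3 233.1] [ 2.5 -7.1  2.7] [-1.53 -0.58 -0.08] 17.8
-20 [[225.0, -139.0], [426.0, -138.0], [233.0, 114.0], [418.0, 114.0]]
-10 [[243.0, -80.0], [407.0, -80.0], [242.0, 120.0], [409.0, 120.0]]
0 [[255.0, -29.0], [394.0, -29.0], [249.0, 131.0], [401.0, 131.0]]
10 [[264.0, 17.0], [384.0, 17.0], [255.0, 144.0], [395.0, 144.0]]
20 [[271.0, 58.0], [377.0, 58.0], [259.0, 160.0], [390.0, 160.0]]
blob [348. 188.] [332 164  33  45 766] scoop x,y -69.0 -12.0
blob [323. 267.] [ 307  227   32   73 1759] scoop x,y -113.0 1.0
edges [102, 103, 104, 105]
edges [102, 103, 104, 105]
scene [473. 304.] 52
scene [464. 330.] 149
scene [471. 365.] 423
```

Request:
arm_command(
  increments=[1,-20,0,6,0,1,-60,0,6,0,1,-60,0,0,0,1,-60,0,0,0],
)

```text
time: 28.28
tool_pos: [646.0, 244.6, 233.1]
tcp_rot: [-3.142, -0.002, 1.571]
contact_force: [-0.4, -0.1, -1.0]
grip_width: 18.0
```

Run:
```python
from h import *
look('w16',90); ob('scene','16',(400,300,560,460)); ob('top','16',(80,150,340,330))
q=cv2.imread('pics/16scene.png'); w=cv2.imread('pics/w16.png'); t=cv2.imread('pics/16top.png')
cv2.imwrite('pics/v16.png',np.hstack([cv2.resize(q[290:420,390:520],(400,400)),np.vstack([w[0:300,160:480][::1],np.zeros((100,320,3),np.uint8)])]))
```

```text
28.27 [646.  244.6 233.1] [-0.4 -0.1 -1. ] [-0.07 -0.1  -0.01] 18.0
-20 [[225.0, -138.0], [426.0, -138.0], [233.0, 114.0], [418.0, 114.0]]
-10 [[243.0, -79.0], [407.0, -79.0], [242.0, 120.0], [409.0, 120.0]]
0 [[256.0, -28.0], [394.0, -28.0], [249.0, 131.0], [401.0, 131.0]]
10 [[265.0, 17.0], [384.0, 18.0], [255.0, 145.0], [395.0, 145.0]]
20 [[271.0, 59.0], [377.0, 59.0], [259.0, 160.0], [390.0, 160.0]]
blob [323. 267.] [ 307  227   32   73 1818] scoop x,y -113.0 1.0
edges [96, 97, 98, 99]
edges [97, 98, 99, 100]
scene [431. 308.] 222
scene [428. 373.] 180
scene [440. 381.] 17
top [160. 223.] 18
top [169. 224.] 50
top [174. 239.] 32
top [162. 246.] 16
top [304. 273.] 72
top [283. 282.] 73
```

View pics/v16.png

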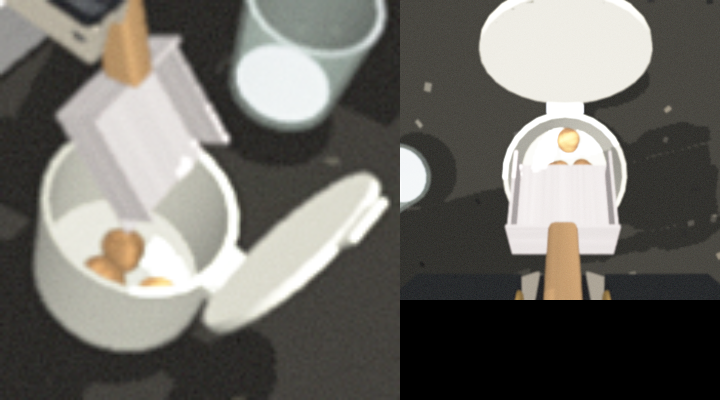

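Three lumps lie in the tub (scene crop (122,245), (103,270), (157,283); wrist (568,140) plus two). The scoop is empty at about 50° lip-down. That was the last view, so from here I check by numbers. Carry the scoop back to above its dish.

Request:
arm_command(
  increments=[1,-8,0,-12,0,1,-28,-3,-20,0,1,-58,-8,-20,0,1,-98,-14,-20,1,1,-143,-21,-20,2,1,-188,-28,-20,3,1,-233,-34,-20,4,1,-278,-41,-20,5,1,-323,-48,-20,6,1,-368,-54,-20,7,1,-413,-61,-10,8,1,-455,-67,5,9,1,-490,-72,20,9,1,-518,-76,40,9,1,-533,-79,55,9,1,-539,-80,65,9,1,-539,-80,68,9,1,-539,-80,68,9],
)

```text
time: 30.68
tool_pos: [566.3, -294.7, 165.2]
tcp_rot: [3.141, -0.0, 1.414]
contact_force: [0.0, 0.7, -1.9]
grip_width: 17.8
```

Run:
```python
from h import *
o=sensors.get_obs(); a=o['tool_pos']; print(o['time'],a,np.degrees(o['tcp_rot']),o['contact_force'])
c=cal('wrist'); im=snap('wrist','w17.png'); s=snap('scene','s17.png'); t=snap('top','t17.png')
tilts(c,a,80.6,(40,45,50,55,60))
gy=cv2.cvtColor(im,cv2.COLOR_BGR2GRAY)
for x in (285,360): print(x,gy[100:280:6,x].tolist())
u=np.array([.163,.987,0]);v=np.array([-.987,.163,0]);C=np.array([567.8,-286.8,12])
print(proj('wrist',[C+60*u+52*v,C+60*u-52*v,C-60*u+52*v,C-60*u-52*v],c).round(0).tolist())
# dark->dish edge col profile at front rows
for y in (60,90): print(y,gy[y,150:500:6].tolist())
```

```text
30.675 [ 566.25846452 -294.68506878  165.16003752] [ 1.79972272e+02 -1.34829725e-03  8.10264633e+01] [ 0.01566265  0.73750706 -1.93037696]
40 [[280.0, 131.0], [369.0, 132.0], [267.0, 195.0], [383.0, 196.0]]
45 [[282.0, 148.0], [367.0, 149.0], [268.0, 205.0], [382.0, 206.0]]
50 [[283.0, 165.0], [366.0, 166.0], [269.0, 214.0], [380.0, 215.0]]
55 [[283.0, 181.0], [365.0, 182.0], [270.0, 224.0], [379.0, 225.0]]
60 [[284.0, 197.0], [364.0, 198.0], [271.0, 234.0], [378.0, 235.0]]
285 [52, 52, 51, 45, 53, 56, 55, 53, 83, 159, 161, 246, 247, 245, 247, 248, 247, 248, 247, 247, 246, 242, 236, 236, 238, 236, 240, 241, 239, 200]
360 [71, 76, 78, 78, 76, 76, 74, 75, 93, 227, 167, 244, 245, 246, 245, 245, 245, 246, 244, 244, 243, 244, 235, 236, 235, 237, 237, 237, 234, 151]
[[265.0, 149.0], [384.0, 150.0], [269.0, 279.0], [378.0, 280.0]]
60 [49, 48, 57, 53, 52, 52, 54, 54, 59, 49, 53, 53, 55, 50, 51, 50, 54, 53, 53, 51, 54, 54, 53, 49, 51, 50, 55, 56, 53, 53, 50, 51, 52, 46, 52, 51, 52, 51, 58, 59, 75, 74, 73, 75, 72, 76, 75, 79, 76, 76, 73, 76, 73, 79, 72, 76, 77, 74, 73]
90 [76, 73, 76, 62, 51, 54, 99, 70, 49, 48, 50, 54, 52, 51, 58, 55, 54, 51, 47, 47, 53, 50, 58, 52, 55, 51, 54, 56, 52, 53, 52, 50, 54, 54, 80, 72, 72, 71, 54, 51, 54, 53, 57, 52, 50, 54, 54, 59, 72, 70, 74, 78, 75, 78, 73, 73, 74, 74, 76]
```

Request:
arm_command(
  increments=[1,0,0,8,0,1,0,0,16,0,1,0,0,22,0,1,0,0,26,0,1,0,0,28,0,1,0,0,28,0],
)

```text
time: 31.58
tool_pos: [565.9, -295.7, 136.7]
tcp_rot: [3.142, 0.0, 1.413]
contact_force: [-0.5, 0.2, -1.8]
grip_width: 17.9
```

Request:
arm_command(
  increments=[1,-5,0,6,0,1,-15,0,12,0,1,-27,0,18,0,1,-39,0,25,0,1,-51,0,34,0,1,-61,0,43,0,1,-70,0,53,0,1,-78,0,63,0,1,-86,0,73,0,1,-92,0,82,0,1,-96,0,87,0,1,-98,0,89,0,1,-98,0,89,0],
)

```text
time: 33.2
tool_pos: [550.4, -392.4, 47.9]
tcp_rot: [3.142, 0.0, 1.413]
contact_force: [-1.8, 1.1, 0.6]
grip_width: 17.8
```

Run:
```python
from h import *
look('w18',81)
im=cv2.imread('pics/w18.png');gy=cv2.cvtColor(im,cv2.COLOR_BGR2GRAY)
for x in (285,360): print(x,gy[0:250:5,x].tolist())
u=np.array([.163,.987,0]);v=np.array([-.987,.163,0]);C=np.array([567.8,-286.8,12])
print(proj('wrist',[C+60*u+52*v,C+60*u-52*v,C-60*u+52*v,C-60*u-52*v]).round(0).tolist())
```

```text
33.2 [ 550.4 -392.4   47.9] [-1.8  1.1  0.6] [0.45 0.04 0.06] 17.8
-20 [[225.0, -139.0], [427.0, -139.0], [233.0, 114.0], [418.0, 114.0]]
-10 [[243.0, -81.0], [408.0, -80.0], [242.0, 120.0], [409.0, 120.0]]
0 [[256.0, -29.0], [394.0, -29.0], [249.0, 130.0], [401.0, 130.0]]
10 [[265.0, 17.0], [385.0, 17.0], [255.0, 144.0], [395.0, 144.0]]
20 [[271.0, 58.0], [377.0, 58.0], [260.0, 160.0], [390.0, 160.0]]
blob [322. 246.] [ 307  190   32  110 3430] scoop x,y -101.0 1.0
edges [156, 159, 160, 165]
edges [156, 158, 159, 189]
285 [226, 236, 237, 238, 237, 239, 238, 238, 240, 238, 240, 240, 239, 239, 238, 239, 240, 239, 238, 239, 239, 239, 240, 240, 239, 238, 238, 238, 239, 238, 238, 236, 184, 193, 126, 123, 119, 122, 45, 37, 38, 38, 39, 42, 39, 36, 37, 44, 39, 40]
360 [231, 238, 236, 238, 240, 238, 238, 239, 239, 240, 239, 239, 239, 240, 241, 248, 243, 255, 255, 255, 255, 255, 255, 255, 255, 255, 255, 255, 255, 255, 255, 238, 244, 246, 200, 149, 115, 128, 63, 34, 39, 34, 36, 29, 36, 36, 35, 36, 41, 38]
[[221.0, -56.0], [433.0, -54.0], [231.0, 188.0], [418.0, 190.0]]
```

The numbers fit a nearly flat scoop: about 2–3° of tilt left, with the grip slid about 13 mm along the handle. Its origin is at about −2 mm in the dish. Press down a few mm more.

Request:
arm_command(
  increments=[1,0,0,2,0,1,0,0,4,0,1,0,0,5,0,1,0,0,5,0],
)

```text
time: 33.75
tool_pos: [550.4, -394.9, 44.7]
tcp_rot: [3.139, 0.005, 1.413]
contact_force: [-4.1, -3.4, 7.6]
grip_width: 17.9
```

Run:
```python
from h import *
look('w19',81)
im=cv2.imread('pics/w19.png');gy=cv2.cvtColor(im,cv2.COLOR_BGR2GRAY)
print(gy[130:200:3,285].tolist(),gy[130:200:3,360].tolist()); print(gy[100,200:450:5].tolist())
```

```text
33.75 [ 550.4 -394.9   44.7] [-4.1 -3.4  7.6] [-0.44  0.62  0.15] 17.9
-20 [[225.0, -141.0], [427.0, -140.0], [233.0, 114.0], [418.0, 114.0]]
-10 [[242.0, -82.0], [408.0, -81.0], [242.0, 120.0], [409.0, 120.0]]
0 [[255.0, -30.0], [394.0, -30.0], [249.0, 130.0], [401.0, 130.0]]
10 [[264.0, 16.0], [384.0, 16.0], [254.0, 144.0], [395.0, 144.0]]
20 [[271.0, 57.0], [377.0, 57.0], [259.0, 160.0], [390.0, 160.0]]
blob [322. 246.] [ 306  190   33  110 3504] scoop x,y -101.0 1.0
edges [152, 158, 163, 164]
edges [151, 152, 157, 185]
[237, 236, 235, 237, 234, 235, 235, 226, 149, 151, 229, 214, 125, 124, 120, 107, 125, 125, 98, 37, 45, 40, 41, 34] [255, 255, 255, 255, 255, 255, 255, 255, 148, 169, 255, 251, 200, 200, 195, 124, 128, 129, 116, 42, 41, 39, 33, 33]
[35, 39, 39, 43, 42, 115, 120, 72, 122, 225, 139, 138, 236, 235, 238, 240, 240, 236, 237, 235, 236, 235, 238, 238, 241, 241, 242, 238, 240, 252, 255, 255, 255, 255, 255, 255, 255, 204, 152, 255, 180, 191, 189, 87, 187, 182, 56, 58, 38, 36]
```

Firm support now (7.6 N), so it is flat. Ease off, release and lift.

Request:
arm_command(
  increments=[1,0,0,-2,0,1,0,0,-3,0,0.5,0,0,-3,0,0.5,0,0,-3,0,0.5,0,0,-3,0,0.5,0,0,-3,0,0.5,0,0,-3,0],
)

```text
time: 34.67
tool_pos: [550.5, -392.4, 45.7]
tcp_rot: [3.142, 0.0, 1.413]
contact_force: [-0.6, -0.4, 0.2]
grip_width: 45.8
```

Request:
arm_command(
  increments=[0.5,0,0,-20,0,0.5,0,0,-60,0,0.5,0,0,-110,0,0.5,0,0,-140,0,1,0,0,-150,0,1,0,0,-150,0],
)

```text
time: 35.42
tool_pos: [550.4, -392.3, 195.4]
tcp_rot: [-3.142, 0.0, 1.413]
contact_force: [-0.0, 0.1, 0.1]
grip_width: 30.4
```

Run:
```python
from h import *
o=sensors.get_obs(); a=o['tool_pos']; print(o['time'],a,o['contact_force'],o['grip_width'])
c=cal('wrist'); im=snap('wrist','w20.png'); gy=cv2.cvtColor(im,cv2.COLOR_BGR2GRAY)
u=np.array([.163,.987,0]);v=np.array([-.987,.163,0]);C=np.array([567.8,-286.8,0])
pj=proj('wrist',[C+38*u+35*v+[0,0,7],C+38*u-35*v+[0,0,7],C-42*u+35*v+[0,0,39],C-42*u-35*v+[0,0,39],C+55*u+47*v+[0,0,5],C-60*u+52*v+[0,0,12],C-142*u+[0,0,86]],c);print(pj.round(0).tolist())
for x in (285,360): 
    p=gy[:260,x].astype(int); d=np.diff(p); k=[i for i in range(len(d)) if abs(d[i])>25]; print(x,[(i,int(d[i])) for i in k])
hs=cv2.cvtColor(im,cv2.COLOR_BGR2HSV);m=cv2.inRange(hs,(5,80,60),(25,255,255));m[:,:280]=0;m[:,370:]=0;m[330:]=0
cc=max(cv2.findContours(m,0,1)[0],key=cv2.contourArea);print('handle',cv2.minAreaRect(cc),cv2.boundingRect(cc))
s=snap('scene','s20.png'); t=snap('top','t20.png')
m=cv2.inRange(cv2.cvtColor(t,cv2.COLOR_BGR2HSV),(5,90,120),(25,255,255));m[:230]=0;m[330:]=0;m[:,:380]=0
if m.any():
    cc=max(cv2.findContours(m,0,1)[0],key=cv2.contourArea);print('top handle',cv2.boundingRect(cc),cv2.minAreaRect(cc))
```

```text
35.425 [ 550.36579506 -392.30440806  195.3799365 ] [-0.00154469  0.14602484  0.09542819] 30.39447355269389
[[287.0, 64.0], [363.0, 64.0], [284.0, 153.0], [364.0, 153.0], [274.0, 44.0], [270.0, 172.0], [324.0, 279.0]]
285 [(35, 40), (36, 33), (63, 45), (171, -80), (172, -60)]
360 [(36, 43), (37, 30), (63, 42), (64, 30), (154, -57), (171, -37), (172, -42)]
handle ((322.5, 214.0), (126.0, 23.0), 90.0) (311, 151, 24, 127)
top handle (461, 275, 57, 16) ((488.93048095703125, 282.0423583984375), (56.944175720214844, 10.681800842285156), 7.305759906768799)
```

The scoop checks out flat: lip row 63 (64 predicted), back wall 154 (153), handle end 278 (279), inside the dish. Now check the lid angle before closing it.

Run:
```python
from h import *
for f in('top0.png','t20.png'):
    g=cv2.cvtColor(cv2.imread('pics/'+f),cv2.COLOR_BGR2GRAY); print(f,g[227,66:135:2].tolist())
H=np.array([646.3,346.7,80.5])
for t in(1.55,1.75,1.8,1.85,1.9,1.95): print(t,proj('top',[H+[0,-np.cos(t)*s+5*np.sin(t),s*np.sin(t)+5*np.cos(t)] for s in(57,114,125)]).round(0)[:,0].tolist())
t=cv2.imread('pics/t20.png');hs=cv2.cvtColor(t,cv2.COLOR_BGR2HSV);m=cv2.inRange(hs,(5,90,60),(25,255,255));m[:190]=0;m[320:]=0;m[:,340:]=0
cs=cv2.connectedComponentsWithStats(m)
for i in range(1,cs[0]): print(cs[3][i].round(0),cs[2][i,4])
```

```text
top0.png [60, 59, 60, 58, 58, 60, 59, 60, 61, 62, 120, 241, 214, 194, 215, 193, 187, 186, 186, 189, 187, 187, 189, 187, 187, 188, 188, 188, 187, 187, 191, 237, 252, 254, 246]
t20.png [61, 59, 59, 60, 60, 114, 244, 230, 222, 230, 225, 221, 221, 220, 220, 221, 221, 222, 221, 221, 220, 221, 221, 221, 221, 221, 220, 221, 221, 221, 228, 251, 252, 253, 246]
1.55 [118.0, 108.0, 106.0]
1.75 [113.0, 96.0, 93.0]
1.8 [112.0, 93.0, 90.0]
1.85 [110.0, 91.0, 87.0]
1.9 [109.0, 88.0, 84.0]
1.95 [108.0, 86.0, 81.0]
[152. 229.] 99
[171. 233.] 169
[304. 273.] 85
[283. 281.] 77
```

Lid is now at its 1.95 rad limit. Three lumps in the tub, two in the tray. Move with the fingers shut over to behind the lid, beside the tab.

Request:
arm_command(
  increments=[1,15,-1,-15,0,1,45,-4,-30,0,1,90,-7,-38,-1,1,140,-11,-38,-2,1,190,-15,-38,-3,1,240,-19,-38,-4,1,290,-23,-38,-5,1,340,-27,-38,-6,1,390,-31,-38,-7,1,440,-35,-38,-8,1,490,-39,-38,-9,1,540,-43,-38,-9,1,590,-47,-38,-9,1,640,-51,-38,-9,1,690,-55,-38,-9,1,735,-59,-38,-9,1,770,-62,-38,-9,1,795,-64,-38,-9,1,804,-65,-38,-9,1,804,-65,-38,-9],
)

```text
time: 38.08
tool_pos: [612.1, 412.1, 233.7]
tcp_rot: [-3.141, 0.0, 1.571]
contact_force: [0.7, -0.9, 0.2]
grip_width: 0.5
```

Request:
arm_command(
  increments=[1,0,0,20,0,1,0,0,45,0,1,0,0,65,0,1,0,0,71,0,1,0,0,71,0],
)

```text
time: 38.7
tool_pos: [612.9, 411.1, 163.2]
tcp_rot: [3.141, 0.0, 1.569]
contact_force: [-0.3, -0.3, 0.2]
grip_width: 0.5
```

Request:
arm_command(
  increments=[1,-15,0,0,0,1,-34,0,0,0,1,-52,0,0,0,1,-68,0,2,0,1,-83,0,5,0,1,-95,0,9,0,1,-106,0,13,0,1,-116,0,18,0,1,-125,0,25,0,1,-133,0,34,0,1,-141,0,45,0,1,-147,0,55,0,1,-151,0,65,0,1,-153,0,73,0,1,-154,0,78,0,1,-154,0,81,0,1,-154,0,82,0,1,-154,0,82,0],
)

```text
time: 40.95
tool_pos: [612.6, 258.0, 84.8]
tcp_rot: [3.139, -0.0, 1.571]
contact_force: [-8.4, -2.7, 22.4]
grip_width: 0.6
```

Pressing at z 84.8 with 22 N, which matches the lid seated (top at 85). Back away and check.

Request:
arm_command(
  increments=[1,0,0,-10,0,1,-10,0,-50,0,1,-60,-20,-110,0,1,-120,-40,-150,0,1,-180,-60,-160,0,1,-230,-80,-160,0,1,-250,-90,-160,0,1,-250,-90,-160,0],
)

```text
time: 41.95
tool_pos: [521.8, 5.8, 241.3]
tcp_rot: [3.141, 0.001, 1.566]
contact_force: [0.7, -0.2, -0.3]
grip_width: 0.2
```

Run:
```python
from h import *
o=sensors.get_obs(); print(o['time'],o['tool_pos'],o['contact_force'])
t=snap('top','tF.png'); s=snap('scene','sF.png'); t0=cv2.imread('pics/top0.png'); s0=cv2.imread('pics/scene0.png')
g=cv2.cvtColor(t,cv2.COLOR_BGR2GRAY); m=(g[200:270,80:210]>150).astype(np.uint8)
c=max(cv2.findContours(m,0,1)[0],key=cv2.contourArea)+np.array([80,200]); print('lid blob',cv2.boundingRect(c),cv2.contourArea(c),cv2.fitEllipse(c))
a=np.linspace(0,2*np.pi,60); P=proj('top',np.c_[646.3+57*np.cos(a),286.7+3+57*np.sin(a),np.full(60,85)]); print('pred shut',P.min(0),P.max(0))
def bl(im,lo,hi,r):
    m=cv2.inRange(cv2.cvtColor(im,cv2.COLOR_BGR2HSV),lo,hi);k=np.zeros_like(m);x0,y0,x1,y1=r;k[y0:y1,x0:x1]=m[y0:y1,x0:x1]
    cs=cv2.connectedComponentsWithStats(k); return [(cs[3][i].round(1).tolist(),int(cs[2][i,4])) for i in range(1,cs[0]) if cs[2][i,4]>15]
for n,i in(('0',t0),('F',t)):
    print(n,'rack',bl(i,(40,80,60),(90,255,255),(320,140,450,205)),'lumps',bl(i,(5,90,60),(25,255,255),(60,140,380,340)),'handle',bl(i,(5,90,120),(25,255,255),(400,230,530,310)))
for nm,r in(('beaker',(125,295,195,355)),('vial',(212,165,258,205)),):
    x0,y0,x1,y1=r; d=cv2.absdiff(t0[y0:y1,x0:x1],t[y0:y1,x0:x1]).max(2); print(nm,'top diff>40:',int((d>40).sum()))
for nm,r in(('beaker',(462,270,520,338)),('vial',(315,328,350,378)),('rack',(170,228,260,322))):
    x0,y0,x1,y1=r; d=cv2.absdiff(s0[y0:y1,x0:x1],s[y0:y1,x0:x1]).max(2); print(nm,'scene diff>40:',int((d>40).sum()))
# lid in scene: top bright region extent vs predicted
print('scene pred shut lid',proj('scene',np.c_[646.3+57*np.cos(a),289.7+57*np.sin(a),np.full(60,85)]).min(0),proj('scene',np.c_[646.3+57*np.cos(a),289.7+57*np.sin(a),np.full(60,85)]).max(0))
g=cv2.cvtColor(s,cv2.COLOR_BGR2GRAY); m=(g[315:440,385:520]>175).astype(np.uint8); c=max(cv2.findContours(m,0,1)[0],key=cv2.contourArea)+np.array([385,315]); print(cv2.boundingRect(c))
```

```text
41.95 [521.77296279   5.75892434 241.31374981] [ 0.67217827 -0.21382311 -0.25144202]
lid blob (126, 204, 69, 59) 2829.5 ((159.1948699951172, 233.18502807617188), (56.572975158691406, 64.9420394897461), 89.15960693359375)
pred shut [129.48711734 204.80136629] [186.6960192  261.58516039]
0 rack [([383.3, 173.1], 3915)] lumps [([269.8, 271.0], 80), ([300.1, 271.7], 74), ([286.2, 277.4], 79), ([269.8, 287.0], 81), ([298.1, 293.1], 85)] handle [([488.0, 285.1], 579)]
F rack [([383.3, 173.1], 3925)] lumps [] handle [([490.0, 281.9], 566)]
beaker top diff>40: 0
vial top diff>40: 0
beaker scene diff>40: 1
vial scene diff>40: 0
rack scene diff>40: 0
scene pred shut lid [402.43484105 326.00914502] [468.73042091 384.0850636 ]
(398, 326, 73, 77)
```

```bash
python3 -c "
from h import *
print(ticket.close_job(), sensors.get_obs()['time'])"
```

```text
the job is handed in; nothing more can be done
the job is handed in; nothing more can be done
```

I tipped three lumps into the tub, set the scoop back flat in its dish and let go of it, then shut the lid. I handed the job in at about 42 s; it reports no verdict.

**How it went**
- **First grasp:** it closed on nothing because I lifted before the fingers had shut. The scoop had not moved, and the second grasp held.
- **Scooping:** two passes were needed; the first lifted only two lumps.
- **Tipping:** the tool cannot tilt, so I pivoted the scoop in the grip by pressing its lip against the open lid. This pushed the lid to its 1.95 rad stop.

**Last checks**
- **Lumps:** pictures after tipping showed three in the tub and two still in the tray. The arm hid the tray in the final top view, so I could not recheck those two at the end.
- **Scoop:** after release, its lip, back wall and handle end were each within 1 pixel of where a flat scoop in the dish should appear.
- **Lid:** I pressed it at 84.8 mm height with 22 N (its top should be at about 85 mm shut). Its outline in both views then fitted the shut position to a few pixels.
- **Bystanders:** the beaker, rack and vial had not moved.
- **Limits:** the highest wrist force I read was about 22 N, and no step reported a limit.

I had used all my picture views by then, so the scoop and lid checks rest on measured pixels and forces, not on looking.

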